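Wipe the wax chips off the sloping board into the tray

TASK

Take the wooden scraper block by its handle and, with its foot flat on the sloping board, wipe all four wax chips sideways off the end of the board into the tray that stands below that end. Then stand the scraper upright back on its cork pad, lined up with the pad, and let go. Do not touch the chips with the fingers, and leave the tape roll, the small jar and the funnel where they are.

Things in the scene. Friction and masses are not known exactly. Their poses are not given: they have to be found in the camera images.
- board_mid (a point): Centre of the flat face of a small fixed sloping board, 85 mm above the riser shelf it stands on. The face is 220 mm wide (own y) and 120 mm from low to high edge, inclined 28 degrees: low edge on the robot's side. Axes of the board's foot: z vertical, x level; in them the face's outward normal is (-sin 28, 0, cos 28), uphill is (cos 28, 0, sin 28).
- board: The same board as a whole: grippy grey laminate on wooden trestle legs; origin on the riser below the face's centre, axes as above. A wooden ledge 8 mm thick runs along the whole low edge, just outside the 120 mm, and stands 10 mm proud of the face. Both short ends (own +y and -y) and the high edge are open.
- catch_tray: Shallow open aluminium tray, fixed on the riser, 140 (own x) x 130 (own y) x 34 mm high, walls and floor 4 mm; origin at the centre of its underside. It stands square to the board, below its left or its right short end (this varies): its centre is about 160 mm from the board's along the board's y, so it reaches 15 mm in under the board's end.
- scraper_handle (a point): Wooden scraper block, loose, 0.14 to 0.28 kg. Foot 104 (own x) x 32 (own y) x 30 mm high, its lowest 8 mm a black rubber strip with a flat underside; from its middle rises a handle bar 40 (own x) x 22 mm (own y), up to 96 mm above the underside. This point: middle of the handle, 62 mm above the underside. Own z points from foot to handle. Alike after half a turn. Starts standing on the pad.
- riser: Low fixed plywood riser shelf at the back of the bench, on which board, tray and tape roll stand: 220 (x) x 600 (y) mm, top face 78 mm above the bench (slab 16 mm thick on end boards, paper rolls stored below it). Does not move; origin at the centre of its underside, on the bench.
- cork_pad: Thin cork pad fixed on the bench, 60 (own x) x 130 (own y) x 4 mm thick: the scraper's place; origin at the centre of its underside. The scraper stands on it with its length along the pad's length (own y).
- chip_1_mid (a point): Loose chip of hardened wax, honey-coloured, about 25 x 22 mm and 9 mm thick, 12 g, lying flat on the sloping face (friction holds it there) at least 40 mm from the board's short ends; point at its centre.
- chip_2_mid (a point): Loose chip of hardened wax, honey-coloured, about 25 x 22 mm and 9 mm thick, 12 g, lying flat on the sloping face (friction holds it there) at least 40 mm from the board's short ends; point at its centre.
- chip_3_mid (a point): Loose chip of hardened wax, honey-coloured, about 25 x 22 mm and 9 mm thick, 12 g, lying flat on the sloping face (friction holds it there) at least 40 mm from the board's short ends; point at its centre.
- chip_4_mid (a point): Loose chip of hardened wax, honey-coloured, about 25 x 22 mm and 9 mm thick, 12 g, lying flat on the sloping face (friction holds it there) at least 40 mm from the board's short ends; point at its centre.
- tape_roll: Roll of masking tape, 100 mm across, 25 mm high, loose, lying on the riser below the board's other short end; a bystander, origin at the centre of its underside.
- jar: Small screw-cap jar, 57 mm across, 66 mm high, loose; a bystander, origin at the centre of its underside.
- funnel: Small funnel standing on its mouth, 72 mm across, 85 mm high, loose; a bystander, origin at the centre of its underside.

How it is judged:
By the outcome, as a careful person would: the job done as asked, in the order asked, and still so for the second after the job is handed in, with the robot touching nothing.
It also fails if it takes over 54 s, if anything falls off the work surface, if the arm or the gripper's body presses on something with over 40 N, if the wrist force passes 120 N, or if a joint passes its speed limit or range.

ROBOT

A 7-joint arm with a two-finger parallel gripper is mounted at the origin on a cart in front of the work surface, level with it; the furniture and walls round the work are solid. World frame = base frame: x ahead of the robot, y to its left, z up, the work surface at z = 0. Lengths are in m, angles in rad, forces in N, time in s.
With the tool pointing down it reaches from about 0.35 to 0.775 m from the base axis. Payload 3.1 kg.
Tool frame: the origin (TCP) lies at the very end of the fingers, on their centre line; the grasp point (between the pads) lies 19 mm behind it (tcp_to_grasp is the z of the grasp point in the tool frame, in m); z points along the fingers, y is the line along which they close (so a half turn about z gives the same grasp; the last joint's range is limited). The gripper opens to 85 mm and grips with 20 to 120 N. Pads are 22 mm wide; open, the fingers measure 114 mm over their backs; the gripper's body (76 mm by 85 mm) begins 54 mm behind the grasp point. The pads swing forward as they close: fully open they stand 13 mm farther back than shut.
Start: joints at [-1.175, 0.311, 0.014, 1.512, -0.004, 1.319, -0.027], TCP at [0.233, 0.498, 0.231] pointing down, gripper open.
Joint ranges: [-2.7, 2.7], [-0.3, 1.91], [-1.27, 1.3], [0.12, 2.57], [-1.44, 4.58], [0.2, 2.03], [-3.05, 3.05]. Speed limits (rad/s): [2.79, 2.79, 3.14, 3.14, 3.14, 3.14, 3.14].

INTERFACE

Orientations are given as a 3x3 rotation matrix whose columns are the frame's x, y, z axes.
In Python, from cell import movep, movel, movej, grip, wait, solve_ik, snapshot, camera_info, Unreachable, close_job, spot_in, cut_out, read_time_s, read_joint_positions, read_joint_vel, read_tau, read_ee_pos, read_ee_rot, read_wrist_force, read_wrist_torque, read_width, read_grip_force, tcp_to_grasp gives the robot as it stands. Calls block until the motion is done:
- movep(position, orientation): joint-space move of the TCP to a pose.
- movel(position, speed=0.15, rotation=None, force_limit=None): straight line of the TCP; rotation=None keeps the orientation; speed is the mean speed in m/s. With force_limit (N) it stops when the force on the tool has changed by that much, and returns True; else False.
- movej(angles): joint-space move.
- grip(opening, grasp_force=None): finger opening in m; grasp_force is the grip in N (None keeps the last); returns when the fingers have stopped.
- wait(seconds).
- solve_ik(position, orientation): joint angles nearest the present ones, or None.
- snapshot(name): name is "scene" or "top" or "wrist"; returns (picture, depth): 420x560x3 uint8, blue, green, red; 420x560 float32, m along the optical axis (not along the pixel's ray), 0 where there is no reading.
- camera_info(name): a dict with "intrinsics" (3x3 intrinsics, pixels), "k1" (the pictures are not rectified: a ray, as slopes to the right and down, at radius r is drawn at 1 + k1 r^2 times it, then the intrinsics apply), "R" (3x3) and "t" (3): a world point X has camera coordinates R X + t. Camera axes: x right, y down, z forward; pixel columns grow to the right and rows downward; lengths in m; the calibration is good to about 2 mm. A picture is of the moment at which its call begins: read the wrist's pose just before it. camera_info takes no time and is no camera call; for the wrist camera it gives the pose at the moment of the call.
A pose or a line that the arm cannot do raises Unreachable and nothing moves.
- close_job(): hands the job in; it is judged then, once.
Trained networks look in the newest picture that a camera, given by its name, has taken for a name from the list of things; names that differ only in an ending like _2 or _b are one class to them, and where a whole thing is asked for, a point or a joint stands for the part that bears it (a point fixed in the world has none). Each returns a list of dicts, best first, with "score" (0 to 1); they miss things now and then, are a little off and sometimes report something else, mostly with a low value. They report only what shows in the picture. A call takes as long as a camera call.
- spot_in(camera, label): "position" ([column, row] in pixels, amid what is visible of it).
- cut_out(camera, label): "mask" (420x560 bool, what is visible of it) and "position" ([column, row] in pixels, amid what is visible of it).
Readings, each from a call of its own:
- read_time_s(): time.
- read_joint_positions(): joint angles.
- read_joint_vel(): joint speeds.
- read_tau(): joint torques, N m.
- read_ee_pos(): TCP position.
- read_ee_rot(): TCP orientation.
- read_wrist_force(): force on the tool from outside, world axes, zero at the start.
- read_wrist_torque(): the same for the moment, N m.
- read_width(): finger opening in m.
- read_grip_force(): force on a finger pad.
Only numpy, scipy, OpenCV 4.12 (cv2) and the standard library are available. Lean on these libraries where they do the work, as an engineer would, in place of code of your own. Each camera call takes 0.05 s, during which the arm holds its last target. There are 200 camera calls.

## Working session

There is one attempt and no reset: what is moved stays moved. The work goes in short steps, each a Python script; the robot and the scene stay as the last script left them, time stands still between calls to the robot, and variables do not carry over. Pictures are saved under pics/ and viewed, at most 10 in all, crops included, and the job is handed in when it is done.

```bash
ls; mkdir -p pics; python3 - <<'E'
from cell import *
import cv2,numpy as np
for n in ("scene","top"):
    p,d=snapshot(n); cv2.imwrite(f"pics/{n}0.png",p); np.save(f"{n}_d.npy",d)
    c=camera_info(n); print(n,c)
    for l in ["chip_1_mid","scraper_handle","catch_tray","cork_pad","board","tape_roll","jar","funnel"]:
        print(l,[(np.round(s["position"]).tolist(),round(s["score"],2)) for s in spot_in(n,l)])
print(read_time_s(),tcp_to_grasp)
E
```

```text
pics
scene {'intrinsics': array([[411.23643774,   0.        , 275.84949426],
       [  0.        , 411.23643774, 207.65470894],
       [  0.        ,   0.        ,   1.        ]]), 'k1': 0.03821373786121015, 'R': array([[ 0.80698008, -0.59057185, -0.00283645],
       [-0.33015046, -0.44713761, -0.83130538],
       [ 0.48967726,  0.67178334, -0.55580871]]), 't': array([-0.363143  ,  0.33196854,  0.59748352])}
chip_1_mid [([209.0, 234.0], 0.6), ([285.0, 181.0], 0.43)]
scraper_handle [([207.0, 232.0], 0.87)]
catch_tray [([340.0, 221.0], 0.63)]
cork_pad [([227.0, 246.0], 0.43)]
board [([294.0, 170.0], 0.79), ([312.0, 324.0], 0.23)]
tape_roll [([327.0, 251.0], 0.65), ([236.0, 174.0], 0.62)]
jar [([306.0, 326.0], 0.63)]
funnel [([178.0, 205.0], 0.74)]
top {'intrinsics': array([[439.67290203,   0.        , 278.1555033 ],
       [  0.        , 439.67290203, 200.23381522],
       [  0.        ,   0.        ,   1.        ]]), 'k1': -0.09360991275006608, 'R': array([[-0.02832642, -0.99936679,  0.0215323 ],
       [-0.99568165,  0.02630376, -0.08902898],
       [ 0.08840622, -0.02396119, -0.99579626]]), 't': array([0.13481599, 0.5336147 , 1.22267351])}
chip_1_mid [([260.0, 188.0], 0.73)]
scraper_handle [([236.0, 242.0], 0.87), ([177.0, 236.0], 0.18)]
catch_tray [([316.0, 160.0], 0.96)]
cork_pad [([233.0, 233.0], 0.97)]
board [([248.0, 160.0], 0.94)]
tape_roll [([179.0, 171.0], 0.84)]
jar [([370.0, 236.0], 0.62)]
funnel [([176.0, 236.0], 0.88)]
0.9 -0.0187
```

View pics/top0.png

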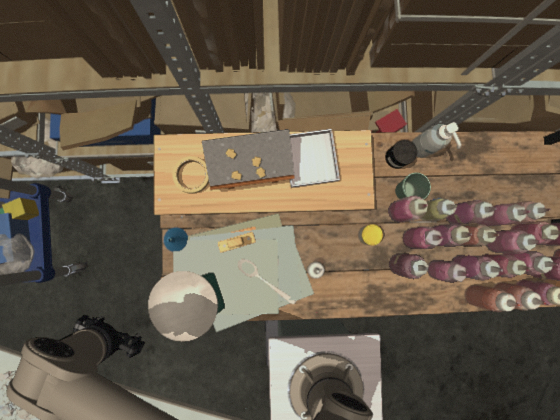

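View pics/scene0.png

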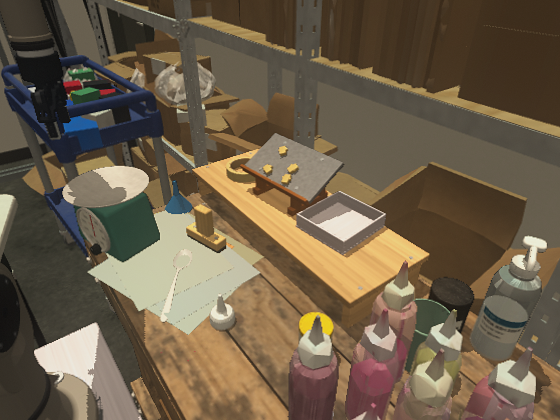

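The top view shows the board at about (248,160), with chips at (232,154), (257,161), (237,175) and (261,173). The tray is at its right end (316,160), the scraper on the pad at (236,240), and the tape roll at (190,175). The scene view agrees. Next I measure them.

```bash
cat > h.py <<'E'
from cell import *
import cv2,numpy as np
def cloud(c,d):
    """world points HxWx3 from depth"""
    H,W=d.shape; u,v=np.meshgrid(np.arange(W),np.arange(H))
    n=cv2.undistortPoints(np.stack([u.ravel(),v.ravel()],1).astype(np.float64)[:,None],c["intrinsics"],np.array([c["k1"],0,0,0.]))[:,0]
    P=np.c_[n,np.ones(len(n))]*d.reshape(-1,1)
    X=(P-c["t"])@c["R"]; X[d.ravel()==0]=np.nan
    return X.reshape(H,W,3)
def look(n):
    c=camera_info(n); p,d=snapshot(n); return p,d,cloud(c,d)
def masks(n,l): return [(s["mask"],s["score"]) for s in cut_out(n,l)]
def rect(P):
    (c,s,a)=cv2.minAreaRect(P[:,:2].astype(np.float32)*1000); return np.round(c,1),np.round(s,1),round(a,1)
E
python3 - <<'E'
from h import *
np.set_printoptions(suppress=True,precision=4)
for n in ("top","scene"):
    p,d,X=look(n)
    for l in ["board","catch_tray","cork_pad","scraper_handle","chip_1_mid","tape_roll","jar","funnel"]:
        for m,s in masks(n,l)[:5]:
            P=X[m]; P=P[~np.isnan(P[:,0])]
            if len(P)<5: continue
            print(n,l,round(s,2),len(P),"med",np.median(P,0),"z",np.percentile(P[:,2],[3,97]),rect(P))
            if l=="board" and s>.5:
                q=P
                for _ in range(6):
                    m0=q.mean(0); nn=np.linalg.svd(q-m0)[2][2]; nn*=np.sign(nn[2]); q=P[abs((P-m0)@nn)<.004]
                print(" plane n",nn,"tilt",np.degrees(np.arccos(nn[2])),"yaw",np.degrees(np.arctan2(-nn[1],-nn[0])),"pt",m0,len(q))
                t=np.arctan2(-nn[1],-nn[0]); R=np.array([[np.cos(t),-np.sin(t)],[np.sin(t),np.cos(t)]])
                L=q[:,:2]@R; print(" local x,y range",np.percentile(L,[.5,99.5],axis=0)); print(rect(q))
                np.save(f"brd_{n}.npy",q)
E
```

```text
top board 0.66 3942 med [0.6332 0.1965 0.1628] z [0.1356 0.1896] (array([630.3, 194.9]), array([121.7, 218.9]), 6.6)
 plane n [-0.4624 -0.0516  0.8852] tilt 27.72482584582413 yaw 6.372158443475738 pt [0.6357 0.1951 0.1637] 3476
 local x,y range [[0.5969 0.0165]
 [0.7054 0.231 ]]
(array([631.7, 194.5]), array([115.1, 218.7]), 5.9)
top catch_tray 0.89 2358 med [0.6431 0.0221 0.082 ] z [0.0771 0.1122] (array([666.6,  26.1]), array([198.6, 130. ]), 1.6)
top catch_tray 0.68 54 med [0.5918 0.2284 0.1516] z [0.1465 0.158 ] (array([591.6, 227.5]), array([18. , 16.8]), 85.4)
top catch_tray 0.28 373 med [ 0.4315 -0.1274  0.0644] z [0.0213 0.0692] (array([ 432.1, -131.3]), array([50. , 55.6]), 15.8)
top cork_pad 0.8 494 med [0.4296 0.2483 0.0048] z [-0.      0.0099] (array([424.8, 244.7]), array([ 58.8, 129. ]), 12.4)
top cork_pad 0.18 10439 med [0.5661 0.1861 0.0775] z [0.0728 0.0824] (array([650.4, 287.2]), array([895.6, 302.6]), 88.5)
top scraper_handle 0.77 441 med [0.423  0.2358 0.0347] z [0.0161 0.1016] (array([422.2, 241.8]), array([ 34.3, 109.1]), 16.5)
top chip_1_mid 0.65 545 med [0.60
[... 1417 characters left out ...]
[0.5975 0.1646 0.1511] z [0.1433 0.1568] (array([598.2, 165.9]), array([19.7, 20.2]), 10.1)
scene chip_1_mid 0.55 82 med [0.5979 0.1648 0.151 ] z [0.1431 0.1568] (array([597.9, 171.3]), array([20.6, 29.8]), 3.2)
scene tape_roll 0.62 466 med [0.5829 0.3507 0.0954] z [0.0792 0.1042] (array([594.2, 364.3]), array([184.,  69.]), 64.9)
scene tape_roll 0.41 4258 med [0.6281 0.1721 0.156 ] z [0.0853 0.1889] (array([829.9, 393. ]), array([787.4, 247. ]), 44.1)
scene jar 0.69 566 med [ 0.4374 -0.1284  0.0653] z [0.0428 0.1807] (array([ 424. , -150.2]), array([213.9,  64.1]), 49.5)
scene funnel 0.69 465 med [0.4305 0.4033 0.0233] z [0.0041 0.08  ] (array([629.1, 970.4]), array([1248.3,   66.5]), 70.7)
```

```bash
python3 - <<'E'
from h import *
np.set_printoptions(suppress=True,precision=4)
p,d,X=look("top")
print("scale top z",np.nanmedian(X[300:312,160:175].reshape(-1,3),0), "max z area",np.nanmax(X[230:330,100:330,2]))
print("chips col/row",[X[r,c] for c,r in((232,154),(257,161),(237,175),(261,173))])
print(read_ee_rot())
movel([.233,.498,.36],.2)
R=np.array([[0,1,0],[1,0,0],[0,0,-1.]])
a=np.radians(13); c,s=np.cos(a),np.sin(a); 
best=None
for sg in (1,-1):
    y=np.array([c,s,0])*sg; z=np.array([0,0,-1.]); R=np.c_[np.cross(y,z),y,z]
    for P in ([.36,.25,.34],):
        print(sg,solve_ik(P,R))
    if best is None and solve_ik(P,R) is not None: best=R
movep(P,best)
p,d,X=look("wrist"); cv2.imwrite("pics/w1.png",p)
print(camera_info("wrist")["t"],read_joint_positions(),read_time_s())
for l in ("cork_pad","scraper_handle"):
    for m,s in masks("wrist",l)[:3]:
        P=X[m];P=P[~np.isnan(P[:,0])]; print(l,s,len(P),np.median(P,0),rect(P))
        f=P[(P[:,2]>.026)&(P[:,2]<.042)]; h=P[P[:,2]>.09]; c=P[P[:,2]<.008]
        for k in (f,h,c):
            if len(k)>20: print(len(k),np.median(k[:,2]),rect(k))
np.save("w1.npy",X)
E
```

```text
scale top z [0.2675 0.4114 0.1411] max z area 0.4069999715108387
chips col/row [array([0.6421, 0.2359, 0.1791]), array([0.6248, 0.1741, 0.1679]), array([0.5932, 0.2264, 0.1497]), array([0.5966, 0.165 , 0.1505])]
[[-0.9057  0.4238  0.    ]
 [ 0.4238  0.9057  0.    ]
 [-0.      0.     -1.    ]]
1 [-0.9297  0.0359  0.2964  1.5789 -0.0105  1.5283 -0.4062]
-1 [-0.6816  0.0421  0.0374  1.5708 -0.0016  1.5287  2.7243]
[-0.4085  0.0867  0.5308] [-0.9312  0.0373  0.2932  1.578  -0.0114  1.528  -0.4059] 3.775
cork_pad 0.84 1049 [0.4144 0.276  0.0043] (array([427.7, 248.3]), array([ 58.8, 125.6]), 12.5)
1049 0.004274107374063883 (array([427.7, 248.3]), array([ 58.8, 125.6]), 12.5)
cork_pad 0.34 404 [ 0.7064 -0.0216  0.1004] (array([639.2,  13.7]), array([ 77.4, 651.4]), 49.7)
316 0.10437648080468855 (array([550.9,  94.4]), array([ 68.6, 412.3]), 49.7)
scraper_handle 0.89 1428 [0.4201 0.2543 0.0343] (array([425.1, 244.2]), array([ 31.7, 100.7]), 14.9)
764 0.03294283941721554 (array([425.4, 244.3]), array([ 31.1, 100.7]), 15.0)
456 0.09876427992164616 (array([424.9, 242.5]), array([20.2, 40. ]), 15.9)
```

View pics/w1.png

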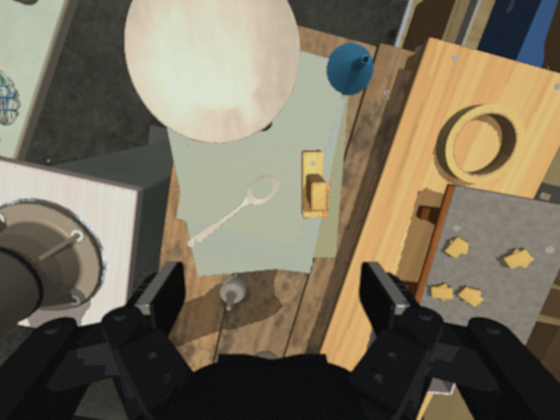

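The wrist view shows the scraper at (314,184) standing on the pad, the four chips at (457,247), (518,258), (442,292) and (470,296), and a clear approach. The measurements agree: handle top at z≈0.1, pad top at z≈0.004. Now I check IK for every pose.

```bash
cat >> h.py <<'E'
BC=np.array([.6344,.1956,.163]); BY=np.radians(6.5); T=np.radians(28)
bx=np.array([np.cos(BY),np.sin(BY),0]); by=np.array([-np.sin(BY),np.cos(BY),0]); ez=np.array([0,0,1.])
N=-np.sin(T)*bx+np.cos(T)*ez; U=np.cos(T)*bx+np.sin(T)*ez
def face(u,y,h): return BC+U*u+by*y+N*h
def rot(y,z): return np.c_[np.cross(y,z),y,z]
def down(yawdeg,sg): a=np.radians(yawdeg); return rot(sg*np.array([np.cos(a),np.sin(a),0]),-ez)
def wiper(sg): return rot(sg*by,-N)
H=.045  # TCP above underside
E
python3 - <<'E'
from h import *
np.set_printoptions(suppress=True,precision=2)
for sg in(1,-1):
    print("grasp",sg,solve_ik([.425,.244,.049],down(15,sg)),solve_ik([.425,.244,.25],down(15,sg)))
    for u,y,h in((-.003,.085,.12),(-.003,.085,H),(-.003,0,H),(-.003,-.11,H),(-.003,-.11,.12)): print(" wipe",sg,y,h,solve_ik(face(u,y,h),wiper(sg)))
E
```

```text
grasp 1 [-0.82  0.39  0.33  1.92 -0.17  0.86 -0.14] [-0.86  0.18  0.35  1.65 -0.06  1.33 -0.23]
 wipe 1 0.085 0.12 [-0.82  0.15  0.24  1.74  0.25  0.83  0.97]
 wipe 1 0.085 0.045 [-0.75  0.27  0.22  1.76  0.23  0.68  0.99]
 wipe 1 0 0.045 [-0.65  0.21  0.29  1.83  0.12  0.63  1.22]
 wipe 1 -0.11 0.045 [-0.53  0.19  0.41  1.88 -0.1   0.61  1.6 ]
 wipe 1 -0.11 0.12 [-0.67  0.05  0.51  1.85  0.    0.76  1.52]
grasp -1 [-1.37  0.63  1.13  1.94 -0.67  1.02 -2.81] [ 0.28  0.34 -1.08  1.61  0.3   1.38  2.57]
 wipe -1 0.085 0.12 [-0.94  0.15  0.38  1.74  0.21  0.83 -2.14]
 wipe -1 0.085 0.045 [-0.96  0.28  0.48  1.77  0.1   0.67 -2.05]
 wipe -1 0 0.045 [-0.83  0.22  0.49  1.84  0.03  0.63 -1.85]
 wipe -1 -0.11 0.045 [-0.66  0.19  0.56  1.88 -0.16  0.61 -1.49]
 wipe -1 -0.11 0.12 [-0.64  0.05  0.48  1.85  0.01  0.76 -1.63]
```

```bash
python3 - <<'E'
from h import *
np.set_printoptions(suppress=True,precision=4)
R=down(15,1)
grip(.085,60)
movep([.425,.244,.17],R)
print(movel([.425,.244,.049],.12,force_limit=8))
print("tcp",read_ee_pos(),read_wrist_force())
grip(.0,70); print("w",read_width(),read_grip_force())
movel([.425,.244,.20],.15); print("w",read_width(),read_wrist_force(),read_time_s())
p,d=snapshot("wrist"); cv2.imwrite("pics/w2.png",p)
E
```

```text
False
tcp [0.4257 0.2445 0.0498] [-0.0843  0.626   0.3154]
w 0.02135963308092985 69.10145044326782
w 0.021576223675456224 [ 0.2193  0.8755 -2.146 ] 7.7667
```

View pics/w2.png

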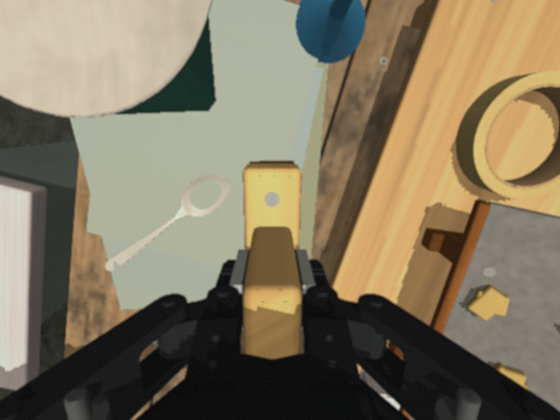

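The scraper is held squarely, with its foot at (272,200) in line with the handle. Next I carry it above the far end of the board and lower it to contact.

```bash
python3 - <<'E'
from h import *
np.set_printoptions(suppress=True,precision=4)
movel([.425,.244,.28],.2)
movep(face(-.003,.085,.13),wiper(1))
f0=read_wrist_force()
movel(face(-.003,.085,H+.012),.12)
hit=movel(face(-.003,.085,H-.006),.02,force_limit=5)
e=read_ee_pos(); print(hit,"u,y,h",(e-BC)@np.c_[U,by,N],"F(u,y,n)",(read_wrist_force()-f0)@np.c_[U,by,N],read_wrist_torque()@np.c_[U,by,N],read_time_s())
for n in("scene","top"):
    p,d,X=look(n); cv2.imwrite(f"pics/{n}1.png",p)
    if n=="top":
        for m,s in masks("top","cork_pad")[:2]:
            P=X[m];P=P[~np.isnan(P[:,0])]; print(s,len(P),np.median(P,0),rect(P),P.min(0),P.max(0))
    y,x=(110,230) if n=="scene" else (110,170)
    cv2.imwrite(f"pics/{n}1c.png",cv2.resize(p[y:y+150,x:x+200],(800,600)))
E
```

```text
True u,y,h [-0.0032  0.085   0.0445] F(u,y,n) [ 1.4004 -1.6109  6.943 ] [ 0.0288  0.2571 -0.0214] 10.8667
0.65 348 [0.4335 0.2058 0.0043] (array([432.2, 207.4]), array([57.4, 53.1]), 12.7) [ 0.4043  0.1778 -0.0037] [0.4641 0.237  0.0121]
```

View pics/scene1c.png

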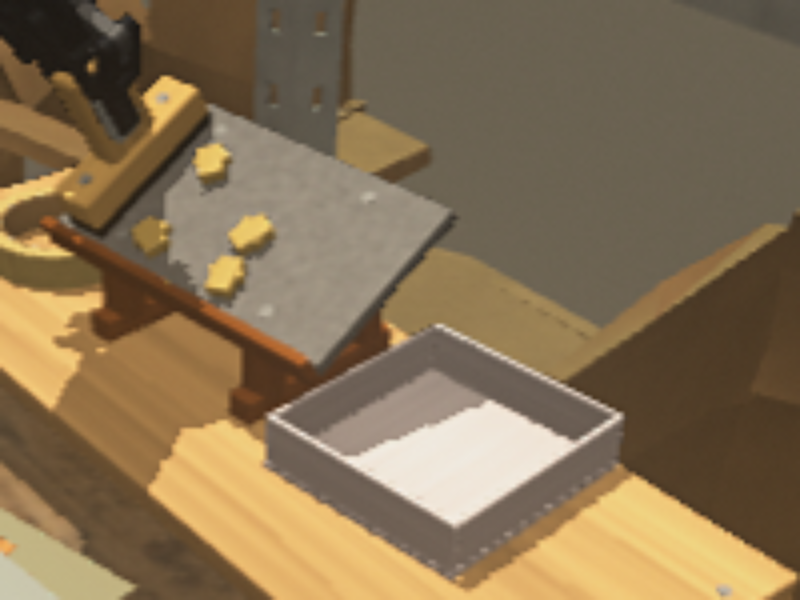

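The foot lies flat on the face at the far end, the chips are all in front of it, and the tray is clear. Now wiping in segments with force feedback.

```bash
python3 - <<'E'
from h import *
np.set_printoptions(suppress=True,precision=4)
B=np.c_[U,by,N]
f0=np.array([0,0,-2.1])
h=.0443
for y in (.06,.03,0,-.03,-.055,-.08,-.095,-.108):
    st=movel(face(-.003,y,h),.07,force_limit=35)
    e=(read_ee_pos()-BC)@B; F=(read_wrist_force()-f0)@B
    print(y,st,e,"F",F,"h",h,"w",round(read_width(),4))
    if st: break
    h+= -.0005 if F[2]<4 else (.0005 if F[2]>12 else 0)
print(read_time_s())
p,d=snapshot("scene"); cv2.imwrite("pics/scene2c.png",cv2.resize(p[110:260,230:430],(800,600)))
E
```

```text
0.06 False [-0.0035  0.0605  0.0446] F [-1.5559  1.7595  8.7745] h 0.0443 w 0.0214
0.03 False [-0.0032  0.0306  0.0445] F [-1.8224  2.0572  8.0626] h 0.0443 w 0.021
0 False [-0.0029  0.0005  0.0445] F [0.1761 2.9849 7.7473] h 0.0443 w 0.0214
-0.03 False [-0.003  -0.0295  0.0445] F [-0.1152  3.9465  7.5937] h 0.0443 w 0.0214
-0.055 False [-0.003  -0.0545  0.0445] F [-0.5599  3.9434  7.3021] h 0.0443 w 0.0209
-0.08 False [-0.0031 -0.0795  0.0445] F [-0.0824  3.4256  8.4238] h 0.0443 w 0.0214
-0.095 False [-0.0032 -0.0943  0.0445] F [-0.6754  3.7072  7.488 ] h 0.0443 w 0.0213
-0.108 False [-0.0031 -0.1076  0.0445] F [0.1954 4.4037 8.5585] h 0.0443 w 0.0215
14.9583
```

View pics/scene2c.png

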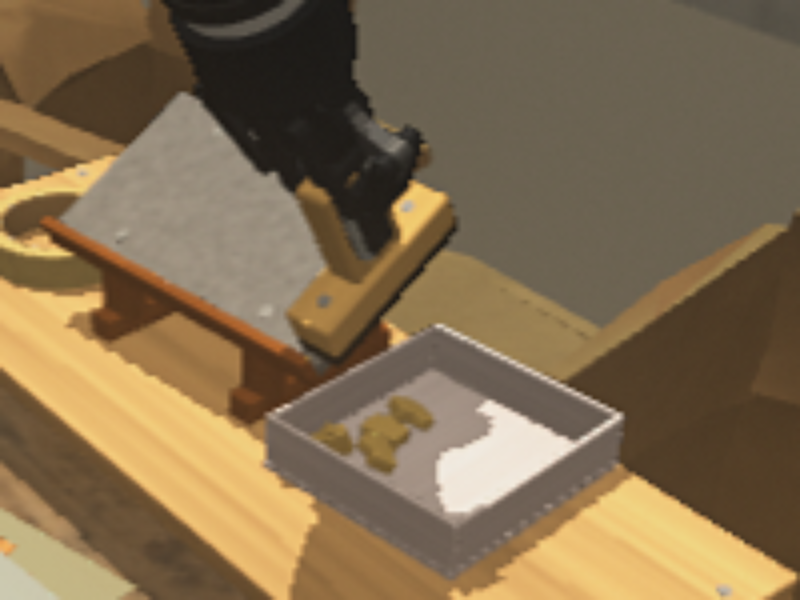

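All four chips are in the tray: (333,437), (380,425), (378,455) and (410,412). I lift off and re-measure the empty pad.

```bash
python3 - <<'E'
from h import *
np.set_printoptions(suppress=True,precision=4)
movel(face(-.003,-.108,.14),.15)
for n in("top","scene","wrist"):
    p,d,X=look(n)
    if n=="top": cv2.imwrite("pics/top3.png",cv2.resize(p[120:320,130:400],(800,592)))
    for m,s in masks(n,"cork_pad")[:2]:
        P=X[m];P=P[~np.isnan(P[:,0])]
        P=P[abs(P[:,2]-.004)<.006]
        if len(P)>30: print(n,s,len(P),np.median(P,0),P.mean(0),rect(P))
print(read_time_s())
E
```

```text
top 0.91 918 [0.4255 0.2454 0.0047] [0.4253 0.2448 0.0046] (array([425.8, 245. ]), array([ 61. , 129.4]), 12.5)
scene 0.89 311 [0.443  0.2255 0.0049] [0.444  0.2323 0.0048] (array([448.7, 245.3]), array([128.4,  33. ]), 89.1)
16.1
```

View pics/top3.png

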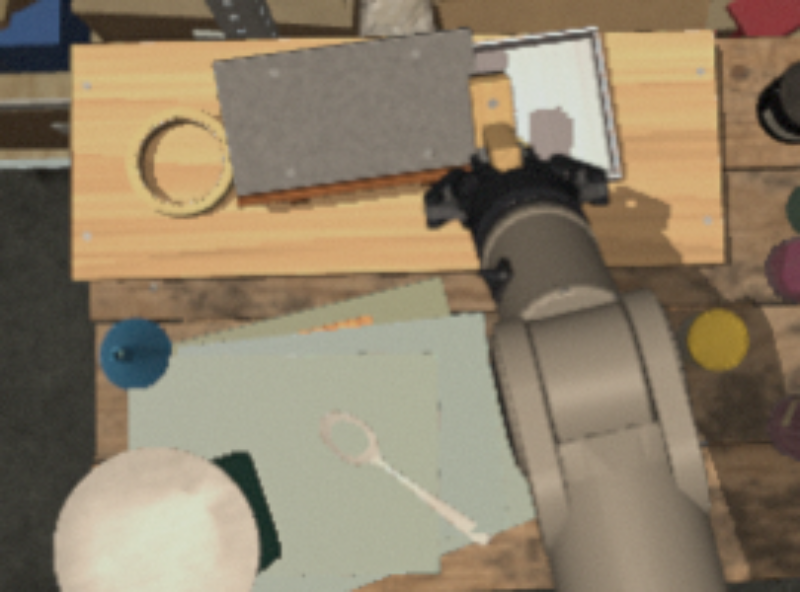

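The board is clear and the bystanders haven't moved. The pad barely shows against the paper, but its mask is 61×129 mm at z≈0.0045, centred at (0.426, 0.245) with yaw 12.5°, which matches the given size. Now placing the scraper.

```bash
python3 - <<'E'
from h import *
np.set_printoptions(suppress=True,precision=4)
p,d,X=look("top"); Z=X.reshape(-1,3); Z=Z[~np.isnan(Z[:,0])]
a=np.radians(12.5); L=(Z[:,:2]-[.426,.2453])@np.array([[np.cos(a),-np.sin(a)],[np.sin(a),np.cos(a)]])
i=(abs(L[:,0])<.027)&(abs(L[:,1])<.06); o=(abs(L[:,0])<.05)&(abs(L[:,1])<.08)&((abs(L[:,0])>.034)|(abs(L[:,1])>.068))
print("z in/out",np.mean(Z[i,2]),np.median(Z[o,2]))
R=down(12.5,1); P=np.array([.426,.2453,0])
movel(read_ee_pos()+[0,0,.06],.15)
movep(P+[0,0,.28],R)
movel(P+[0,0,.075],.15); print(read_ee_pos())
st=movel(P+[0,0,.046],.025,force_limit=5); print(st,read_ee_pos(),read_wrist_force(),read_wrist_torque(),read_time_s())
E
```

```text
z in/out 0.004799677822494729 0.004028245016279391
[0.4267 0.2458 0.0759]
True [0.4258 0.2451 0.0493] [-0.2369  0.3507  4.2027] [-0.0464 -0.0419 -0.0004] 20.7333
```

```bash
python3 - <<'E'
from h import *
np.set_printoptions(suppress=True,precision=4)
e=read_ee_pos()
grip(.085); wait(.2)
movel(e+[0,0,.15],.15)
movel([.37,.26,.30],.15)
wait(.2)
p,d,X=look("wrist"); q=p.copy()
for l,col in(("cork_pad",(0,0,255)),("scraper_handle",(255,0,0))):
    for m,s in masks("wrist",l)[:1]:
        P=X[m];P=P[~np.isnan(P[:,0])]; print(l,s,len(P),np.median(P,0),rect(P))
        for k in (P[(P[:,2]>.026)&(P[:,2]<.042)],P[P[:,2]>.09]):
            if len(k)>20: print("  ",len(k),rect(k))
        cs,_=cv2.findContours(m.astype(np.uint8),0,2); cv2.drawContours(q,cs,-1,col,1)
cv2.imwrite("pics/w4.png",q); print(read_time_s())
E
```

```text
cork_pad 0.92 1531 [0.4156 0.2715 0.0044] (array([428.4, 248.2]), array([ 60.5, 128.9]), 12.5)
scraper_handle 0.72 1812 [0.4209 0.2563 0.0342] (array([427.9, 243.2]), array([ 36.7, 106. ]), 13.8)
   924 (array([426.4, 244. ]), array([ 32.1, 103.2]), 12.5)
   570 (array([426.3, 244.4]), array([21.9, 38.8]), 12.6)
24.0083
```

View pics/w4.png

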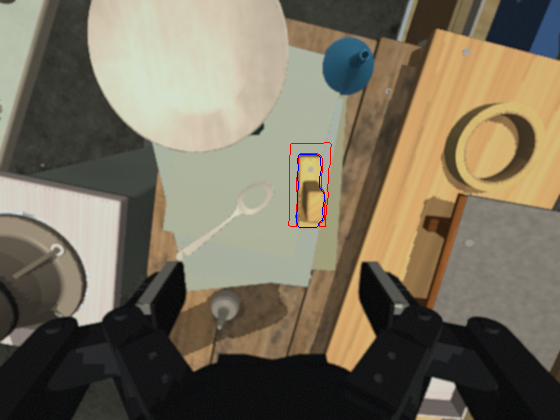

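The scraper is upright at yaw 12.5°. I'll check its centring on the pad, looking for the real pad edges in an enhanced crop.

```bash
python3 - <<'E'
from h import *
p,d,X=look("top")
for l in("cork_pad","scraper_handle"):
    for m,s in masks("top",l)[:1]:
        P=X[m];P=P[~np.isnan(P[:,0])]; print(l,s,len(P),rect(P))
        for k in (P[(P[:,2]>.026)&(P[:,2]<.042)],P[P[:,2]>.09]):
            if len(k)>20: print("  ",len(k),rect(k))
def enh(im,sz):
    im=im.astype(float); lo,hi=np.percentile(im,[2,92],axis=(0,1)); im=np.clip((im-lo)/(hi-lo),0,1)*255
    return cv2.resize(im.astype(np.uint8),sz,interpolation=cv2.INTER_CUBIC)
t=cv2.imread("pics/top3.png")[270:450,160:500]
w=cv2.imread("pics/w1.png")[110:270,230:390]
cv2.imwrite("pics/cmp.png",np.hstack([enh(t,(400,300)),enh(w,(300,300)) ]))
E
```

```text
cork_pad 0.86 446 (array([424.6, 240.7]), array([ 61.5, 124.4]), 13.3)
scraper_handle 0.93 475 (array([422. , 242.4]), array([ 37.3, 107.9]), 12.5)
   293 (array([423. , 241.3]), array([ 31.8, 104.1]), 12.5)
   130 (array([423.2, 240.8]), array([21.7, 39.4]), 12.5)
```

View pics/cmp.png

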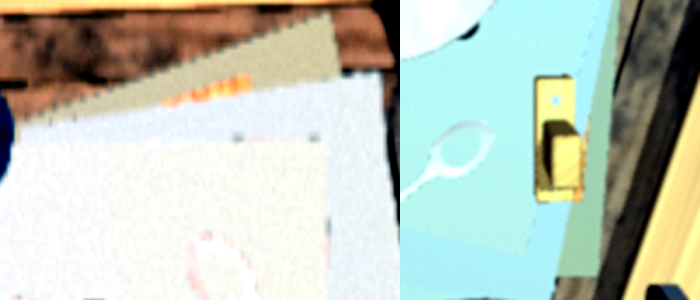

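The paper hides most of the pad; only an orange edge strip shows at (205,92). Both cameras put the scraper about (2, 4) mm off the pad's centre, so I'll do a small regrasp, shift it, and set it down again.

```bash
python3 - <<'E'
from h import *
np.set_printoptions(suppress=True,precision=4)
S=np.array([.4258,.2451,0]); D=np.array([.0023,.0035,0])
movel(S+[0,0,.20],.2); print(movel(S+[0,0,.0495],.12,force_limit=8))
grip(0,50); movel(S+[0,0,.058],.05); movel(S+D+[0,0,.058],.03)
print(movel(S+D+[0,0,.045],.02,force_limit=5),read_ee_pos(),read_wrist_force())
e=read_ee_pos(); grip(.085); wait(.2); movel(e+[0,0,.15],.15); movel([.37,.26,.32],.2); wait(.2)
for n in("wrist","top"):
    p,d,X=look(n)
    for l in("cork_pad","scraper_handle"):
        m,s=masks(n,l)[0]; P=X[m];P=P[~np.isnan(P[:,0])]; print(n,l,s,rect(P))
        for k in (P[(P[:,2]>.026)&(P[:,2]<.042)],P[P[:,2]>.09]):
            if len(k)>20: print("  ",len(k),rect(k))
    for l in("tape_roll","jar","funnel"):
        if n=="top": 
            m,s=masks(n,l)[0]; P=X[m];P=P[~np.isnan(P[:,0])]; print(l,np.median(P,0))
print(read_time_s())
p,d=snapshot("scene"); cv2.imwrite("pics/fin.png",cv2.resize(p[110:350,150:470],(800,600)))
E
```

```text
False
True [0.4281 0.2486 0.0497] [-0.8991 -0.4202  3.547 ]
wrist cork_pad 0.86 (array([428.3, 246.6]), array([ 58.9, 131.1]), 11.8)Traceback (most recent call last):
  File "<stdin>", line 11, in <module>
IndexError: list index out of range
```

```bash
python3 - <<'E'
from h import *
for n in("wrist","top"):
    p,d,X=look(n)
    for l in("cork_pad","scraper_handle","tape_roll","jar","funnel"):
        for m,s in masks(n,l)[:1]:
            P=X[m];P=P[~np.isnan(P[:,0])]; print(n,l,round(s,2),np.median(P,0).round(4),rect(P))
            if l[0]=="s":
              for k in (P[(P[:,2]>.026)&(P[:,2]<.042)],P[P[:,2]>.09]):
                if len(k)>20: print("  ",len(k),rect(k))
print(read_time_s())
p,d=snapshot("scene"); cv2.imwrite("pics/fin.png",cv2.resize(p[110:350,150:470],(800,600)))
E
```

```text
wrist cork_pad 0.92 [0.4135 0.266  0.0043] (array([428.7, 246.3]), array([ 59.5, 129.8]), 12.3)
wrist scraper_handle 0.76 [0.4233 0.259  0.0342] (array([428.5, 248.3]), array([ 32.1, 101.9]), 12.4)
   863 (array([428.5, 248.3]), array([ 32.1, 101.9]), 12.4)
   526 (array([428.6, 247.8]), array([22. , 38.9]), 12.6)
wrist tape_roll 0.95 [0.614  0.3583 0.1006] (array([618.5, 354.5]), array([117.6,  99.7]), 3.3)
wrist funnel 0.57 [0.4318 0.4122 0.0195] (array([438.7, 417.6]), array([73.8, 71.3]), 14.1)
top cork_pad 0.57 [0.4266 0.2408 0.0047] (array([424.3, 245.3]), array([ 59.9, 125.9]), 12.0)
top scraper_handle 0.81 [0.4265 0.2345 0.035 ] (array([427.1, 241.9]), array([ 37.4, 104.5]), 12.5)
   269 (array([425.5, 243.2]), array([ 31.1, 101.3]), 12.6)
   128 (array([425.6, 244.6]), array([21.7, 40.3]), 12.6)
top tape_roll 0.77 [0.6033 0.3552 0.1013] (array([604.6, 351.1]), array([102.3,  95.7]), 63.3)
top jar 0.73 [ 0.4315 -0.1275  0.0642] (array([ 432.5, -132. ]), array([54.5, 56.6]), 33.9)
top funnel 0.86 [0.4355 0.4132 0.0199] (array([433.1, 358.5]), array([190. ,  65.7]), 88.9)
31.7167
```

View pics/fin.png

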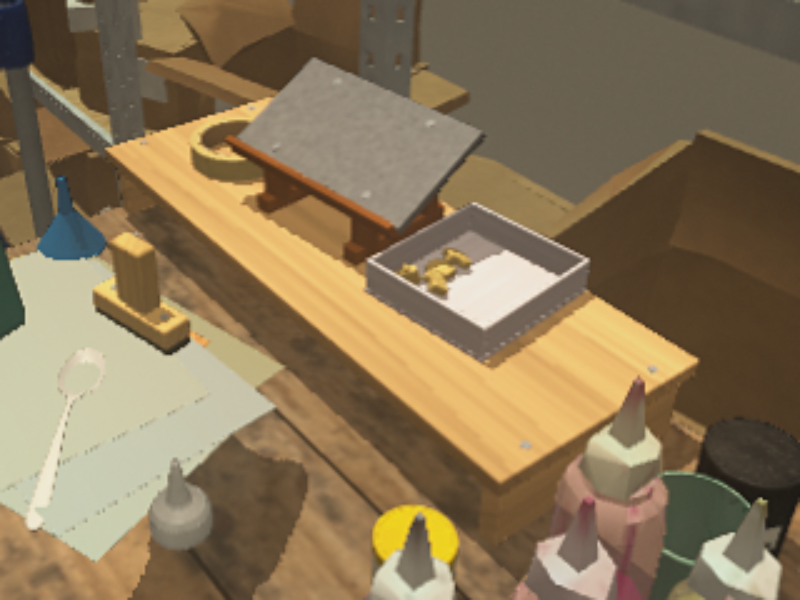

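The final view shows the scraper upright on the pad at (140,290), the chips in the tray at (435,270), and the bystanders in place.

```bash
python3 -c "
from cell import *
print(close_job())"
```

```text
the job is handed in; nothing more can be done
None
```

All four wax chips are in the tray, the scraper stands upright on its pad about 2 mm off centre and in line with it, the bystanders show no sign of having moved, and the job was handed in at about 32 s.

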